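# Stack the tasting-flight cups

### The arm

A 7-joint arm with a two-finger parallel gripper is mounted at the origin on a cart in front of the work surface, level with it; the furniture and walls round the work are solid. World frame = base frame: x ahead of the robot, y to its left, z up, the work surface at z = 0. Lengths are in m, angles in rad, forces in N, time in s.
With the tool pointing down it reaches from about 0.425 to 0.95 m from the base axis. Payload 4.7 kg.
Tool frame: the origin (TCP) lies midway between the tips of the shut fingers; the grasp point (between the pads) lies 19 mm behind it; z points along the fingers, y is the line along which they close (so a half turn about z gives the same grasp; the last joint's range is limited). The gripper opens to 87 mm and grips with 3 to 60 N. Pads are 19 mm wide; open, the fingers measure 117 mm over their backs; the gripper's body (75 mm by 190 mm) begins 51 mm behind the grasp point.
Start: joints at [-1.133, 0.469, -0.049, 1.532, 0.024, 1.141, -0.082], TCP at [0.304, 0.603, 0.223] pointing down, gripper open.
Joint ranges: [-2.59, 2.59], [-0.33, 1.99], [-1.39, 1.29], [0.1, 2.45], [-1.04, 4.18], [0.21, 1.99], [-2.66, 2.66]. Speed limits (rad/s): [2.57, 2.57, 3.14, 3.14, 3.14, 3.14, 3.14].

### API

Orientations are given as a unit quaternion [x, y, z, w].
In Python, from rig import arm gives the robot as it stands.
- The arm moves only by the shell command python3 -m crank 'ROWS' [FORCE]. ROWS is text: rows parted by semicolons, each of 7 numbers parted by spaces: the shift along the tool's x, y, z in units of 30 mm (1.0 is 30 mm), then the turn, a rotation vector about the tool's x, y, z in units of 6 degrees (1.0 is 6 degrees), then the finger opening in mm, from 0 to 87. A call has 1 to 12 rows; each row is the pose to reach, as a shift and turn from the pose commanded when the call began, along the tool's axes at that moment; what a row does not reach only later rows make up. A row lasts 1/12 s, in which the tool goes at most 41.7 mm and 7.16 degrees, less where a joint would pass 70% of its speed; a pose out of reach is approached as far as the arm can. A call with a gripper value outside its range is refused whole. The fingers move at their own pace and stop on an object; FORCE is the grip in N (left out, the last holds). Time passes only in rows, so rows that repeat a pose let the fingers close. It gives the time, the measured TCP pose, the force, the opening and the grip force at its end, in the units of the state.
- arm.sense(): the state, without advancing time (a new reading comes with each control period).
- arm.read_camera(name): name is "scene" or "top" or "wrist"; returns the picture (400x640x3 uint8, red, green, blue); there is no depth.
- arm.camera_model(name): a dict with "mtx" (3x3 intrinsics, pixels), "dist_coeffs" ([k1, k2, p1, p2, k3] as OpenCV has them; the pictures are not rectified), "R" (3x3) and "t" (3): a world point X has camera coordinates R X + t; the wrist camera has in their place "T_tool_cam" (4x4, takes a point from camera to tool coordinates, whose origin is the TCP and whose axes are the flange's). Camera axes: x right, y down, z forward; pixel columns grow to the right and rows downward; lengths in m; the calibration is good to about 2 mm. A picture is of the moment at which its call begins: read the wrist's pose just before it. camera_model takes no time and is no camera call.
- arm.finish_job(): hands the job in; it is judged then, once.
Trained networks look in the newest picture that a camera, given by its name, has taken for a name from the list of things; names that differ only in an ending like _2 or _b are one class to them, and where a whole thing is asked for, a point or a joint stands for the part that bears it (a point fixed in the world has none). Each returns a list of dicts, best first, with "score" (0 to 1); they miss things now and then, are a little off and sometimes report something else, mostly with a low value. They report only what shows in the picture. A call takes as long as a camera call. They do not tell look-alikes from the thing itself.
- arm.recognise(camera, target): "extent" ([centre column, centre row, width, height] in pixels, round what is visible of it).
The state is a dict: "time": time; "q": joint angles; "joint_vel": joint speeds; "effort": joint torques, N m; "tcp_pos": TCP position; "eef_rot": TCP orientation; "force": force on the tool from outside, world axes, zero at the start; "ft_torque": the same for the moment, N m; "grip_width": finger opening in m; "grip_force": force on a finger pad.
Only numpy, scipy, OpenCV 4.12 (cv2) and the standard library are available. Lean on these libraries where they do the work, as an engineer would, in place of code of your own. Each camera call takes 0.05 s, during which the arm holds its last target. There are 200 camera calls.

### The job

Get the tasting flight ready: stack the cups on the oak stand, the blue cup at the bottom with its foot in the stand's recess, then the red cup, then the yellow cup, each sitting fully down in the one below, and close the stack with the wooden lid. Leave the green cup, the bell and the white espresso cup standing where they are.

Things in the scene. Friction and masses are not known exactly. Their poses are not given: they have to be found in the camera images.
- blue_cup_center (a point): Blue round tasting cup (sizes in mm), 80 high, 0.13 kg. Straight collar, outer dia. 60, inner 52, from 30 above the underside to the rim, on a solid white foot tapering from dia. 47 to 40 at the underside. Point: on the axis, half-way up (40 above the underside); z up. Seated, its foot is inside the collar below and its collar rests on that rim, 50 above the cup below
- red_cup_center (a point): Red round tasting cup (sizes in mm), 80 high, 0.13 kg. Straight collar, outer dia. 60, inner 52, from 30 above the underside to the rim, on a solid white foot tapering from dia. 47 to 40 at the underside. Point: on the axis, half-way up (40 above the underside); z up. Seated, its foot is inside the collar below and its collar rests on that rim, 50 above the cup below
- yellow_cup_center (a point): Yellow round tasting cup (sizes in mm), 80 high, 0.13 kg. Straight collar, outer dia. 60, inner 52, from 30 above the underside to the rim, on a solid white foot tapering from dia. 47 to 40 at the underside. Point: on the axis, half-way up (40 above the underside); z up. Seated, its foot is inside the collar below and its collar rests on that rim, 50 above the cup below
- green_cup_center (a point): Green round tasting cup (sizes in mm), 80 high, 0.13 kg. Straight collar, outer dia. 60, inner 52, from 30 above the underside to the rim, on a solid white foot tapering from dia. 47 to 40 at the underside. Point: on the axis, half-way up (40 above the underside); z up. Seated, its foot is inside the collar below and its collar rests on that rim, 50 above the cup below. Not used
- lid_knob (a point): Dark wooden cup lid (mm), 46 high, 0.06 kg, standing on its cork plug (10 high, dia. 46 tapering to 41 at the bottom); above it a disc (dia. 62, 8 thick) and an upright round knob (dia. 20, 28 high). Point: on the axis, half-way up the knob, 32 above the plug's underside, 14 above the disc; z up. Seated, the plug is in a cup's collar and the disc on its rim
- oak_stand_hole0 (a point): Light oak cup stand: square block 100 x 100 x 16 mm, fixed to the worktop, with one round recess of diameter 47 mm and depth 8 mm in the middle of its top, into which a cup's foot fits loosely. The point is the centre of the recess's mouth, level with the top face; z is up
- grey_stand_hole0 (a point): Grey cup stand: square block 100 x 100 x 16 mm, fixed to the worktop, with one round recess of diameter 47 mm and depth 8 mm in the middle of its top, into which a cup's foot fits loosely. The point is the centre of the recess's mouth, level with the top face; z is up. Not used
- bell: Silver counter bell on a black foot, diameter 85, height 60 mm, loose. Origin: centre of the underside. Stays where it is
- espresso_cup: Small white espresso cup with a handle, 59 x 83 (with handle) x 52 mm high, loose. Origin: centre, at the underside, of the box that encloses the cup and its handle; the handle points along its own -y. Stays where it is
Not all that is in view belongs to the job. Of the things that look like the part that bears blue_cup_center, the smallest one is meant.

How it is judged:
By the outcome, as a careful person would: the job done as asked, in the order asked, and still so for the second after the job is handed in, with the robot touching nothing.
It also fails if it takes over 99 s, if anything falls off the work surface, if the arm or the gripper's body presses on something with over 40 N, if the wrist force passes 120 N, or if a joint passes its speed limit or range.

## Working session

There is one attempt and no reset: what is moved stays moved. The work goes in short steps, Python scripts to look and compute and a shell command to move; the robot and the scene stay as the last step left them, time stands still between calls to the robot, and variables do not carry over. Pictures are saved under pics/ and viewed, at most 16 in all, crops included, and the job is handed in when it is done.

```bash
ls; mkdir -p pics
cat > h.py <<'E'
import numpy as np, cv2
from rig import arm
from scipy.spatial.transform import Rotation as Ro
def ray(cam,uv,st=None):
    m=arm.camera_model(cam); K=np.array(m["mtx"]);d=np.array(m["dist_coeffs"])
    p=cv2.undistortPoints(np.array([[uv]],float),K,d)[0,0]; v=np.array([p[0],p[1],1.])
    if cam=="wrist":
        T=np.array(m["T_tool_cam"]); R=Ro.from_quat(st["eef_rot"]).as_matrix()
        return R@T[:3,3]+np.array(st["tcp_pos"]), R@T[:3,:3]@v
    R=np.array(m["R"]);t=np.array(m["t"]); return -R.T@t, R.T@v
def atz(cam,uv,z,st=None):
    o,v=ray(cam,uv,st); return o+v*(z-o[2])/v[2]
def tri(rs):
    A=0;b=0
    for o,v in rs:
        v=v/np.linalg.norm(v);P=np.eye(3)-np.outer(v,v);A=A+P;b=b+P@o
    return np.linalg.solve(A,b)
def snap(cam,name):
    st=arm.sense(); im=arm.read_camera(cam); cv2.imwrite(f"pics/{name}.png",cv2.cvtColor(np.asarray(im),cv2.COLOR_RGB2BGR)); return st
E
python3 - <<'E'
from h import *
for c in("scene","top"):
    snap(c,c+"0")
    for n in["blue_cup_center","red_cup_center","yellow_cup_center","green_cup_center","lid_knob","oak_stand_hole0","grey_stand_hole0","bell","espresso_cup"]:
        print(c,n,[(np.round(r["extent"]).astype(int).tolist(),round(r["score"],2)) for r in arm.recognise(c,n)[:4]])
    m=arm.camera_model(c);print(-np.array(m["R"]).T@np.array(m["t"]))
st=arm.sense();print(st["tcp_pos"],st["eef_rot"],Ro.from_quat(st["eef_rot"]).as_matrix().round(3),arm.camera_model("wrist"))
E
```

```text
pics
scene blue_cup_center [([285, 157, 16, 26], 0.77), ([233, 133, 20, 28], 0.72), ([250, 156, 27, 34], 0.56)]
scene red_cup_center []
scene yellow_cup_center [([337, 235, 21, 26], 0.64)]
scene green_cup_center [([303, 205, 18, 24], 0.76)]
scene lid_knob [([374, 258, 16, 18], 0.68)]
scene oak_stand_hole0 [([394, 229, 32, 31], 0.63)]
scene grey_stand_hole0 [([324, 192, 41, 36], 0.67)]
scene bell [([358, 207, 28, 26], 0.72)]
scene espresso_cup [([419, 284, 23, 23], 0.92)]
[-0.07155019 -0.32957265  1.05352551]
top blue_cup_center [([170, 196, 32, 32], 0.73), ([248, 189, 18, 22], 0.69), ([217, 215, 40, 29], 0.58), ([460, 224, 22, 14], 0.27)]
top red_cup_center [([262, 234, 22, 17], 0.87)]
top yellow_cup_center [([368, 231, 18, 22], 0.72)]
top green_cup_center [([316, 223, 19, 23], 0.8), ([460, 224, 23, 16], 0.51)]
top lid_knob [([408, 223, 19, 16], 0.7)]
top oak_stand_hole0 [([400, 181, 40, 36], 0.73)]
top grey_stand_hole0 [([308, 188, 37, 36], 0.67), ([315, 225, 17, 20], 0.53)]
top bell [([351, 184, 26, 28], 0.9)]
top espresso_cup [([460, 223, 26, 18], 0.66)]
[0.31377129 0.17717557 1.55922305]
[0.30372881 0.6028111  0.2225504 ] [ 2.31285922e-01  9.72885822e-01  1.23730695e-05 -1.25521122e-05] [[-0.893  0.45  -0.   ]
 [ 0.45   0.893  0.   ]
 [ 0.     0.    -1.   ]] {'mtx': array([[294.43449905,   0.        , 321.14561497],
       [  0.        , 294.43449905, 197.09478204],
       [  0.        ,   0.        ,   1.        ]]), 'dist_coeffs': array([-0.03455351,  0.        ,  0.        ,  0.        ,  0.        ]), 'T_tool_cam': array([[-5.49054087e-04, -9.55274581e-01, -2.95719754e-01,
         8.12177130e-02],
       [ 9.99998940e-01, -9.23298692e-04,  1.12589795e-03,
        -4.04642323e-04],
       [-1.34857936e-03, -2.95718823e-01,  9.55274075e-01,
        -1.61921776e-01],
       [ 0.00000000e+00,  0.00000000e+00,  0.00000000e+00,
         1.00000000e+00]])}
```

Run:
```python
import cv2
a=cv2.imread("pics/top0.png")[130:270,140:500];cv2.imwrite("pics/topc.png",cv2.resize(a,None,fx=2.2,fy=2.2,interpolation=3))
b=cv2.imread("pics/scene0.png")[90:320,200:460];cv2.imwrite("pics/scc.png",cv2.resize(b,None,fx=2.6,fy=2.6,interpolation=3))
```

```text
(no output)
```

View pics/topc.png

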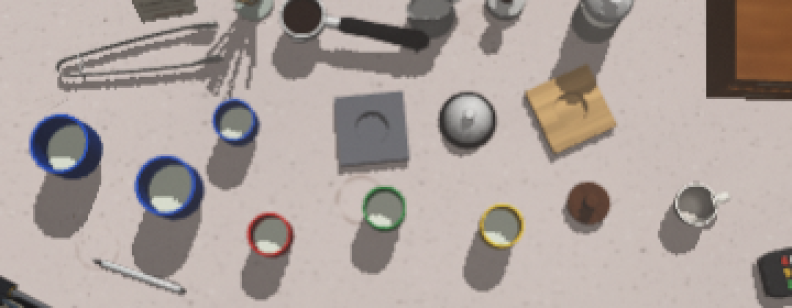

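View pics/scc.png

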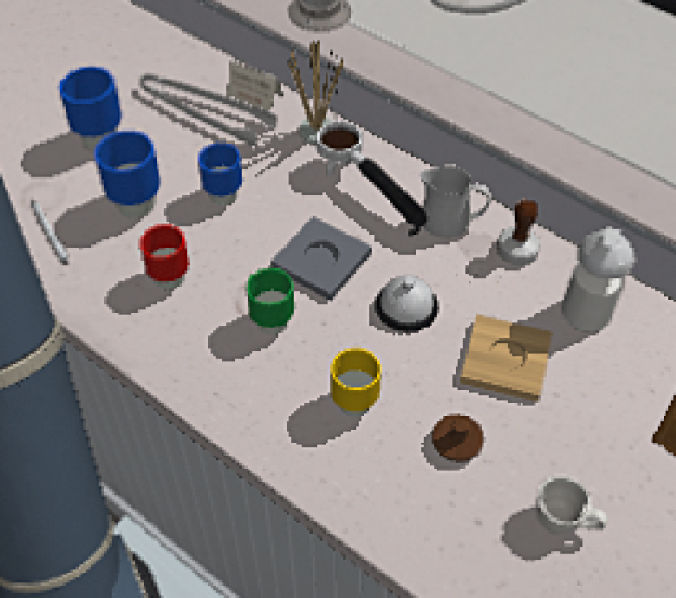

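Run:
```python
from h import *
P=dict(blue=((248,189),(285,157)),bigblue=((170,196),(233,133)),mid=((217,215),(250,156)),yellow=((368,231),(337,235)),green=((316,223),(303,205)),lid=((408,223),(374,258)),oak=((400,181),(394,229)),grey=((308,188),(324,192)),bell=((351,184),(358,207)),esp=((460,223),(419,284)))
for k,(a,b) in P.items(): print(k,tri([ray("top",a),ray("scene",b)]).round(3),atz("top",a,.03).round(3))
print("red",atz("top",(262,234),.04).round(3))
```

```text
blue [0.579 0.404 0.057] [0.582 0.41  0.03 ]
bigblue [0.558 0.654 0.051] [0.566 0.657 0.03 ]
mid [0.498 0.499 0.067] [0.502 0.507 0.03 ]
yellow [0.435 0.042 0.061] [0.439 0.038 0.03 ]
green [0.462 0.201 0.056] [0.469 0.198 0.03 ]
lid [ 0.459 -0.086  0.027] [ 0.461 -0.088  0.03 ]
oak [ 0.596 -0.072  0.011] [ 0.594 -0.07   0.03 ]
grey [ 0.587  0.222 -0.014] [0.58  0.221 0.03 ]
bell [0.596 0.081 0.003] [0.589 0.085 0.03 ]
esp [ 0.452 -0.241  0.059] [ 0.456 -0.251  0.03 ]
red [0.438 0.366 0.04 ]
```

Three blue cups could be mistaken for the target in the top view: large at (170,196), medium at (217,215) and small at (248,189). I choose the smallest, at (248,189), near (0.58, 0.40). The red cup is at (262,234), yellow (368,231), green (316,223), lid (408,223), oak stand (400,181), and all are upright. I'll move over the small blue cup and check it close up.

```bash
python3 -m crank '-4 -0.6 0.2 0 0 -1.5 87; -11.2 -1.9 0.7 0 0 -4.5 87; -11.2 -1.9 0.7 0 0 -4.5 87; -11.2 -1.9 0.7 0 0 -4.5 87; -11.2 -1.9 0.7 0 0 -4.5 87; -11.2 -1.9 0.7 0 0 -4.5 87; -11.2 -1.9 0.7 0 0 -4.5 87; -11.2 -1.9 0.7 0 0 -4.5 87; -11.2 -1.9 0.7 0 0 -4.5 87; -11.2 -1.9 0.7 0 0 -4.5 87; -11.2 -1.9 0.7 0 0 -4.5 87; -11.2 -1.9 0.7 0 0 -4.5 87'
cat >> h.py <<'E'
def fitc(name,st,seed,thr=None):pass
E
python3 - <<'E'
from h import *
st=snap("wrist","w1"); print(st["tcp_pos"],Ro.from_quat(st["eef_rot"]).as_matrix().round(3).tolist())
for r in arm.recognise("wrist","blue_cup_center"): 
    print(r, atz("wrist",r["extent"][:2],.055,st))
E
```

```text
time: 2.0
tcp_pos: [0.5766, 0.4025, 0.2016]
eef_rot: [-0.003, 1.0, 0.001, -0.001]
force: [-0.8, 0.6, 0.4]
grip_width: 0.087
grip_force: 0.0
[0.57656899 0.40252841 0.20157818] [[-1.0, -0.007, -0.001], [-0.007, 1.0, 0.001], [0.001, 0.001, -1.0]]
{'extent': [561.0, 174.9, 137.4, 91.3], 'score': 0.89} [0.56364291 0.66646597 0.055     ]
{'extent': [428.4, 105.3, 113.9, 104.8], 'score': 0.84} [0.49313343 0.51022003 0.055     ]
{'extent': [329.2, 198.6, 58.8, 60.6], 'score': 0.7} [0.59235638 0.41148415 0.055     ]
```

View pics/w1.png

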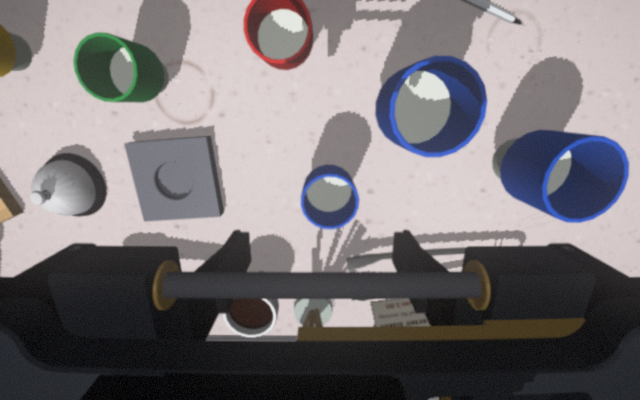

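The wrist picture shows the small blue cup at (330,197), clearly smaller than those at (430,105) and (565,175), so the choice is confirmed. I'll fit the collar cylinder to the colour blobs to measure it.

```bash
cat > h.py.new <<'E'
E
rm h.py.new; sed -i '/^def fitc/d' h.py
cat >> h.py <<'E'
from scipy.optimize import least_squares
HUE=dict(blue=(105,130),red=(170,190),yellow=(20,32),green=(50,85))  # OpenCV hue
def proj(cam,X,st):
    m=arm.camera_model(cam);K=np.array(m["mtx"]);d=np.array(m["dist_coeffs"])
    if cam=="wrist":
        T=np.array(m["T_tool_cam"]);A=np.eye(4);A[:3,:3]=Ro.from_quat(st["eef_rot"]).as_matrix();A[:3,3]=st["tcp_pos"]
        W=np.linalg.inv(A@T);R,t=W[:3,:3],W[:3,3]
    else: R,t=np.array(m["R"]),np.array(m["t"])
    return cv2.projectPoints(X.reshape(-1,1,3),cv2.Rodrigues(R)[0],np.array(t,float),K,d)[0][:,0]
def blob(name,col,seed):
    im=cv2.imread(f"pics/{name}.png");h=cv2.cvtColor(im,cv2.COLOR_BGR2HSV);a,b=HUE[col]
    H=h[...,0].astype(int); H=np.where(H<10,H+180,H) if col=="red" else H
    m=((H>=a)&(H<=b)&(h[...,1]>110)&(h[...,2]>40)).astype(np.uint8)
    n,l,s,c=cv2.connectedComponentsWithStats(m)
    ok=[i for i in range(1,n) if s[i,4]>25]
    i=min(ok,key=lambda i:np.hypot(*(s[i,:2]+s[i,2:4]/2-seed)));x,y,w,hh=s[i,:4]
    return np.array([x-.5,y-.5,x+w-.5,y+hh-.5])
TH=np.linspace(0,2*np.pi,72);C=np.c_[np.cos(TH),np.sin(TH)]
def fit(obs,x0,r=.03,h=.05):
    """obs: [(cam,st,bbox)] -> x,y,ztop of a collar"""
    def f(p):
        X=np.vstack([np.c_[p[:2]+r*C,np.full(72,z)] for z in(p[2],p[2]-h)]);o=[]
        for cam,st,bb in obs:
            q=proj(cam,X,st);o+=list(np.r_[q.min(0),q.max(0)]-bb)
        return np.array(o)
    s=least_squares(f,np.r_[x0,.08]);return s.x.round(4),s.fun.round(1)
E
python3 - <<'E'
from h import *
st=arm.sense()
bw=blob("w1","blue",(330,197));bt=blob("top0","blue",(248,189));print(bw,bt)
print(fit([("wrist",st,bw)],(.58,.4)));print(fit([("wrist",st,bw),("top",None,bt)],(.58,.4)))
for c,s,w,x in(("red",(262,234),(280,30),(.44,.36)),("green",(316,223),(120,68),(.46,.2)),("yellow",(368,231),None,(.435,.04))):
    b=blob("top0",c,s);print(c,b,fit([("top",None,b)],x))
    if w: bb=blob("w1",c,w);print(bb,fit([("wrist",st,bb)],x))
E
```

```text
[300.5 172.5 357.5 228.5] [236.5 174.5 256.5 193.5]
(array([0.6028, 0.4119, 0.0487]), array([ 2. , -2. , -2. ,  1.8]))
(array([0.6011, 0.4121, 0.0523]), array([ 1.9, -2.7, -1.4,  1.7, -0. , -2.3,  1.3,  0.3]))
red [252.5 226.5 272.5 246.5] (array([ 0.4358,  0.3733, -0.0138]), array([-0.2,  0.2,  0.2, -0.2]))
[243.5  -0.5 311.5  68.5] (array([0.4254, 0.358 , 0.0445]), array([ 2.2, -1.9, -2.6,  2.3]))Traceback (most recent call last):
  File "<stdin>", line 6, in <module>
  File "h.py", line 35, in blob
    i=min(ok,key=lambda i:np.hypot(*(s[i,:2]+s[i,2:4]/2-seed)));x,y,w,hh=s[i,:4]
ValueError: min() iterable argument is empty
```

```bash
sed -i 's/>110)/>75)/; s/>40)/>25)/; s/s\[i,4\]>25/s[i,4]>12/; s/green=(50,85)/green=(45,90)/;s/blue=(105,130)/blue=(100,135)/' h.py
sed -i 's/    n,l,s,c=cv2.conn/    m=cv2.morphologyEx(m,cv2.MORPH_CLOSE,np.ones((3,3)))\n    n,l,s,c=cv2.conn/' h.py
python3 - <<'E'
from h import *
st=arm.sense()
im=cv2.imread("pics/w1.png");h=cv2.cvtColor(im,cv2.COLOR_BGR2HSV);print(h[160:182:2,330].tolist(),h[220:234:2,330].tolist(),h[190,296:308:2].tolist())
bw=blob("w1","blue",(330,197));bt=blob("top0","blue",(248,189));print(bw,bt)
print(fit([("wrist",st,bw)],(.58,.4)));print(fit([("wrist",st,bw),("top",None,bt)],(.58,.4)))
E
```

```text
[[171, 13, 133], [177, 17, 132], [134, 25, 112], [114, 92, 94], [114, 101, 93], [115, 93, 93], [115, 103, 102], [113, 154, 167], [112, 105, 213], [60, 3, 227], [40, 7, 229]] [[114, 106, 91], [115, 103, 89], [113, 97, 92], [113, 153, 147], [114, 118, 208], [153, 12, 209], [0, 13, 217]] [[177, 13, 219], [0, 13, 220], [3, 12, 217], [123, 35, 166], [113, 158, 194], [114, 108, 179]]
[300.5 165.5 358.5 228.5] [236.5 174.5 256.5 195.5]
(array([0.5916, 0.4117, 0.0705]), array([ 0.4, -0.4, -0.4,  0.4]))
(array([0.5917, 0.4117, 0.07  ]), array([ 0.4, -0.4, -0.5,  0.3, -0.9, -0.4,  0.7,  0.3]))
```

```bash
python3 -m crank '-0.45 0.3 0 0 0 0 87; -0.45 0.3 1.2 0 0 0 87; -0.45 0.3 2.4 0 0 0 87; -0.45 0.3 3.6 0 0 0 87; -0.45 0.3 4.6 0 0 0 87; -0.45 0.3 5.2 0 0 0 87; -0.45 0.3 5.5 0 0 0 87; -0.45 0.3 5.5 0 0 0 87; -0.45 0.3 5.5 0 0 0 50; -0.45 0.3 5.5 0 0 0 50; -0.45 0.3 5.5 0 0 0 50; -0.45 0.3 5.5 0 0 0 50' 20
```

```text
time: 3.1
tcp_pos: [0.5924, 0.4105, 0.0384]
eef_rot: [-0.002, 1.0, 0.001, 0.001]
force: [-0.7, 0.6, 0.3]
grip_width: 0.068
grip_force: 0.0
```

```bash
python3 -m crank '0 0 0 0 0 0 50; 0 0 0 0 0 0 50; 0 0 0 0 0 0 50; 0 0 0 0 0 0 50' 20
python3 - <<'E'
from h import *
st=snap("wrist","w2")
E
```

```text
time: 3.43
tcp_pos: [0.5921, 0.4103, 0.0377]
eef_rot: [-0.002, 1.0, 0.001, 0.001]
force: [-0.6, -0.4, 5.7]
grip_width: 0.0592
grip_force: 19.7
```

View pics/w2.png

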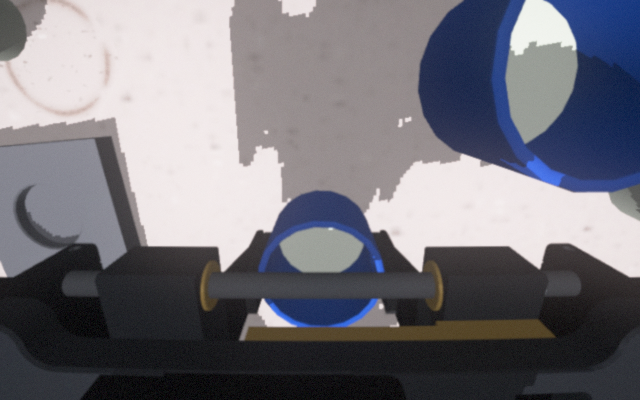

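The blue cup is between the pads, with its rim spanning columns 260 to 382 and its far edge near row 327. I'll compute its offset in the tool, lift it, and look at the oak stand.

```bash
python3 - <<'E'
from h import *
st=arm.sense()
im=cv2.imread("pics/w2.png");h=cv2.cvtColor(im,cv2.COLOR_BGR2HSV)
m=((h[...,0]>100)&(h[...,0]<135)&(h[...,1]>100)&(h[...,2]>50));c=np.where(m[310:335,310:330].any(1))[0]+310;print(c.min(),c.max())
for z in(.078,.08,.082):print(atz("wrist",(321,c.max()+.5),z,st)-[.03,0,0]-st["tcp_pos"])
E
python3 -m crank '0 0 -1.2 0 0 0 50; 0 0 -2.4 0 0 0 50; 0 0 -3.6 0 0 0 50; 0 0 -4.8 0 0 0 50; 0 -1.2 -5 0 0 0 50;0 -2.6 -5 0 0 0 50; 0 -4 -5 0 0 0 50; 0 -5.4 -5 0 0 0 50; 1 -6.8 -5 0 0 0 50; 1 -8.2 -5 0 0 0 50; 1 -9.6 -5 0 0 0 50; 1 -10.5 -5 0 0 0 50'
```

```text
310 326
[-0.0053585  -0.00049067  0.0403096 ]
[-0.00710837 -0.00050172  0.0423096 ]
[-0.00885824 -0.00051277  0.0443096 ]
time: 4.48
tcp_pos: [0.5615, 0.0916, 0.186]
eef_rot: [-0.002, 1.0, -0.001, -0.001]
force: [1.2, -0.2, -0.9]
grip_width: 0.0593
grip_force: 19.7
```

Run:
```python
from h import *
st=snap("wrist","w3"); print(st["tcp_pos"],Ro.from_quat(st["eef_rot"]).as_matrix().round(3).tolist())
for n in("oak_stand_hole0","lid_knob","yellow_cup_center","bell"):
    for r in arm.recognise("wrist",n)[:2]: print(n,r, atz("wrist",r["extent"][:2],.016,st).round(4))
```

```text
[0.56149311 0.09161696 0.18600155] [[-1.0, -0.004, -0.002], [-0.004, 1.0, -0.001], [0.002, -0.001, -1.0]]
oak_stand_hole0 {'extent': [190.7, 202.4, 115.3, 89.0], 'score': 0.95} [ 0.5899 -0.0645  0.016 ]
lid_knob {'extent': [158.1, 95.0, 59.8, 61.9], 'score': 0.56} [ 0.4678 -0.0852  0.016 ]
lid_knob {'extent': [428.6, 193.8, 89.8, 85.7], 'score': 0.29} [0.5783 0.2183 0.016 ]
yellow_cup_center {'extent': [266.9, 47.6, 76.3, 80.9], 'score': 0.84} [0.4219 0.035  0.016 ]
yellow_cup_center {'extent': [28.9, 87.4, 50.4, 62.2], 'score': 0.26} [ 0.4575 -0.2305  0.016 ]
bell {'extent': [313.2, 188.0, 66.4, 40.8], 'score': 0.68} [0.5717 0.082  0.016 ]
```

View pics/w3.png

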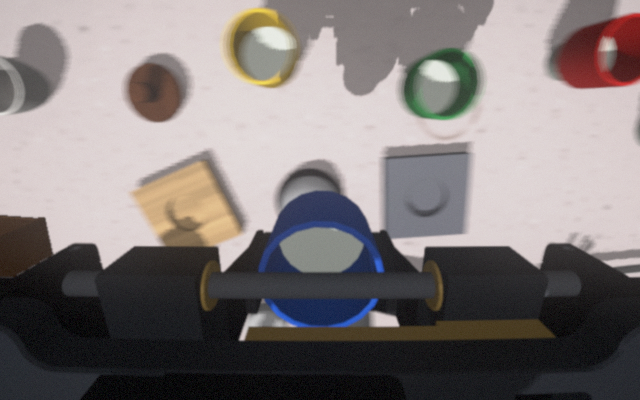

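Run:
```python
from h import *
im=cv2.imread("pics/w3.png");cv2.imwrite("pics/w3c.png",cv2.resize(im[150:255,120:255],None,fx=5.5,fy=5.5,interpolation=2))
```

```text
(no output)
```

View pics/w3c.png

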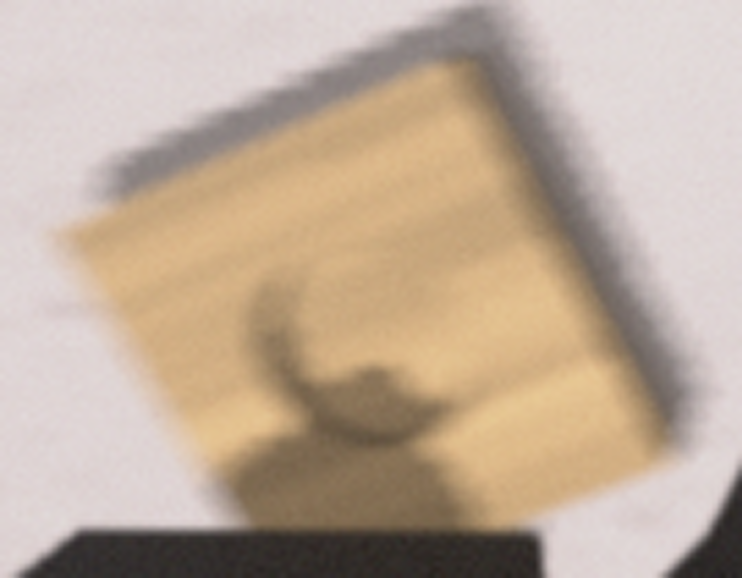

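The close crop shows the recess mouth centred near crop (349,346), which is pixel (183.3,212.7). The diagonal of the top face gives the same point.

Run:
```python
from h import *
st=arm.sense()
s=("wrist",);print(atz("wrist",(183.2,212.6),.016,st))
print(tri([ray("wrist",(183.2,212.6),st),ray("top",(400,181))]))
b=blob("w3","yellow",(262,46));t=blob("top0","yellow",(368,231));print(b,t,fit([("wrist",st,b)],(.43,.04)),fit([("wrist",st,b),("top",None,t)],(.43,.04)))
im=cv2.imread("pics/top0.png");h=cv2.cvtColor(im[155:205,375:430],cv2.COLOR_BGR2HSV)
m=((h[...,0]>8)&(h[...,0]<28)&(h[...,1]>70)).astype(np.uint8);r=cv2.minAreaRect(np.argwhere(m)[:,::-1].astype(np.float32));print(r,atz("top",(r[0][0]+375,r[0][1]+155),.012))
```

```text
[ 0.60422506 -0.07148449  0.016     ]
[ 0.5982374  -0.06915659  0.02374461]
[226.5   7.5 297.5  87.5] [357.5 221.5 378.5 242.5] (array([0.4313, 0.0412, 0.0667]), array([-0.8,  0.7,  1. , -0.9])) (array([0.4319, 0.0414, 0.0685]), array([-1.2,  0.8,  1. , -0.5, -0.6,  1. , -0.6,  0.8]))
((23.837106704711914, 24.156108856201172), (31.7259578704834, 31.440563201904297), 64.65382385253906) [ 0.60339858 -0.06926751  0.012     ]
```

```bash
python3 -m crank '-0.4 -1.3 0 0 0 0 50; -0.8 -2.6 0 0 0 0 50; -1.2 -3.9 0 0 0 0 50; -1.4 -4.9 0 0 0 0 50; -1.53 -5.39 0 0 0 0 50; -1.53 -5.39 1.2 0 0 0 50; -1.53 -5.39 2.4 0 0 0 50; -1.53 -5.39 3.4 0 0 0 50; -1.53 -5.39 4 0 0 0 50; -1.53 -5.39 4.2 0 0 0 50; -1.53 -5.39 4.2 0 0 0 50; -1.53 -5.39 4.2 0 0 0 50'
```

```text
time: 5.73
tcp_pos: [0.6106, -0.0656, 0.061]
eef_rot: [-0.003, 1.0, 0.0, 0.001]
force: [1.0, 0.2, -0.5]
grip_width: 0.0597
grip_force: 19.7
```

Run:
```python
from h import *
st=arm.sense();print(st["tcp_pos"].round(4) if hasattr(st["tcp_pos"],"round") else st["tcp_pos"],st["force"]);snap("wrist","w4");snap("scene","s4")
b=cv2.resize(cv2.imread("pics/scene0.png")[190:270,340:450],None,fx=3.6,fy=5,interpolation=2)
a=cv2.resize(cv2.imread("pics/s4.png")[190:270,340:450],None,fx=3.6,fy=5,interpolation=2)
cv2.imwrite("pics/c4.png",np.hstack([a,cv2.resize(cv2.imread("pics/w4.png")[100:350,160:480],(390,400))]))
```

```text
[ 0.6106 -0.0656  0.061 ] [ 1.01501824  0.16553783 -0.53283341]
```

View pics/c4.png

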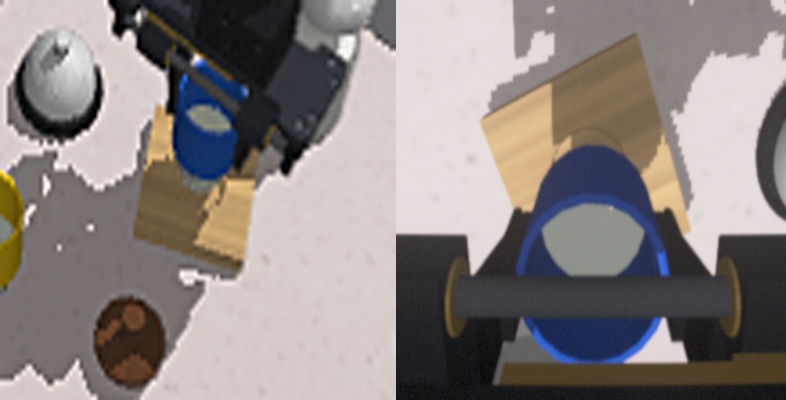

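Run:
```python
from h import *
st=arm.sense()
for n,p in dict(arc=(316.7,180),B=(357,121.9),A=(230.5,176),C=(401,245)).items():print(n,atz("wrist",p,.016,st).round(4))
im=cv2.imread("pics/w4.png");cv2.imwrite("pics/c5.png",cv2.resize(im[110:260,220:420],None,fx=4,fy=4,interpolation=2))
```

```text
arc [ 0.5815 -0.07    0.016 ]
B [ 0.5402 -0.0423  0.016 ]
A [ 0.5787 -0.1325  0.016 ]
C [ 0.6335 -0.0039  0.016 ]
```

View pics/c5.png

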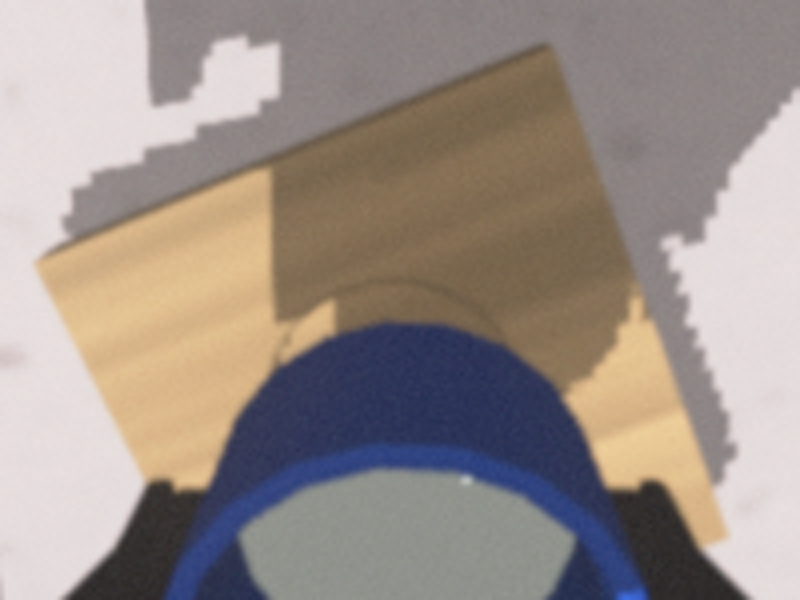

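The arc of the recess mouth peaks at (317,180), giving a centre near (0.605,-0.0695). The near bottom edge of the collar peaks at (322.5,190.5).

Run:
```python
from h import *
st=arm.sense()
for z in(.051,.053,.055):print(atz("wrist",(322.5,190.5),z,st)+[.03,0,0])
print(st["tcp_pos"])
```

```text
[ 0.60924381 -0.0659713   0.051     ]
[ 0.6086648  -0.06598692  0.053     ]
[ 0.60808578 -0.06600254  0.055     ]
[ 0.61119256 -0.06625907  0.0622194 ]
```

```bash
python3 -m crank '0.12 -0.12 0 0 0 0 50; 0.12 -0.12 0.1 0 0 0 50; 0.12 -0.12 0.2 0 0 0 50; 0.12 -0.12 0.28 0 0 0 50; 0.12 -0.12 0.34 0 0 0 50; 0.12 -0.12 0.4 0 0 0 50; 0.12 -0.12 0.45 0 0 0 50; 0.12 -0.12 0.5 0 0 0 50; 0.12 -0.12 0.5 0 0 0 50'
```

```text
time: 6.58
tcp_pos: [0.6063, -0.0701, 0.0457]
eef_rot: [-0.002, 1.0, 0.0, 0.0]
force: [0.5, 0.7, 0.5]
grip_width: 0.0594
grip_force: 19.7
```

```bash
python3 -m crank '0 0 0.04 0 0 0 50; 0 0 0.04 0 0 0 87; 0 0 0.04 0 0 0 87; 0 0 0.04 0 0 0 87; 0 0 0.04 0 0 0 87; 0 0 0.04 0 0 0 87; 0 0 -0.8 0 0 0 87; 0 0 -2 0 0 0 87; 0 0 -3.2 0 0 0 87; 0 0 -4.4 0 0 0 87; 0 0 -5.2 0 0 0 87; 0 0 -5.2 0 0 0 87'
python3 - <<'E'
from h import *
st=snap("wrist","w6");print(st["tcp_pos"])
b=blob("w6","blue",(320,210));print(b,fit([("wrist",st,b)],(.605,-.07)))
E
```

```text
time: 7.58
tcp_pos: [0.6095, -0.0709, 0.2078]
eef_rot: [-0.002, 1.0, -0.0, 0.006]
force: [0.3, -0.0, -0.3]
grip_width: 0.087
grip_force: 0.0
[ 0.6094989  -0.07094191  0.20783228]
[292.5 147.5 351.5 211.5] (array([ 0.6058, -0.0704,  0.0789]), array([ 0.1, -0.1, -0.1,  0.1]))
```

View pics/w6.png

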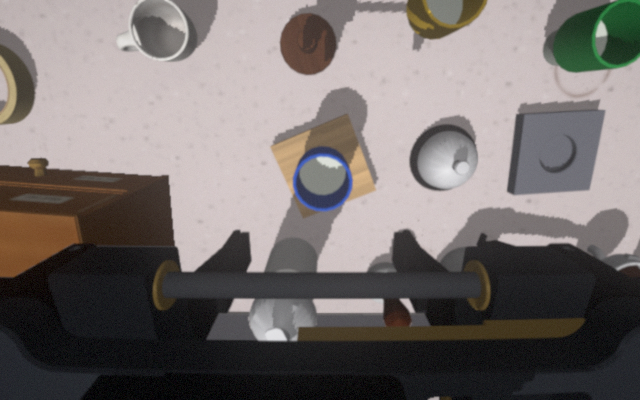

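The blue cup is upright in the recess at (322,180), and nothing else has moved. Next is the red cup.

```bash
python3 -m crank '0.5 1.2 0 0 0 0 87; 5.75 14.5 0.2 0 0 0 87; 5.75 14.5 0.2 0 0 0 87; 5.75 14.5 0.2 0 0 0 87; 5.75 14.5 0.2 0 0 0 87; 5.75 14.5 0.2 0 0 0 87; 5.75 14.5 0.2 0 0 0 87; 5.75 14.5 0.2 0 0 0 87; 5.75 14.5 0.2 0 0 0 87; 5.75 14.5 0.2 0 0 0 87; 5.75 14.5 0.2 0 0 0 87; 5.75 14.5 0.2 0 0 0 87'; python3 -m crank '0 0 0 0 0 0 87; 0 0 0 0 0 0 87; 0 0 0 0 0 0 87; 0 0 0 0 0 0 87'
python3 - <<'E'
from h import *
st=snap("wrist","w7");print(st["tcp_pos"],Ro.from_quat(st["eef_rot"]).as_matrix().round(3).tolist())
print(arm.recognise("wrist","red_cup_center"))
b=blob("w7","red",(320,200));t=blob("top0","red",(262,234));print(b,fit([("wrist",st,b)],(.437,.366)),fit([("wrist",st,b),("top",None,t)],(.437,.366)))
E
```

```text
time: 8.63
tcp_pos: [0.4264, 0.3703, 0.194]
eef_rot: [-0.007, 1.0, 0.001, -0.002]
force: [-0.4, -0.1, 0.9]
grip_width: 0.0872
grip_force: 0.0
time: 8.97
tcp_pos: [0.4327, 0.3615, 0.195]
eef_rot: [-0.0, 1.0, -0.001, -0.0]
force: [0.6, 0.6, 0.5]
grip_width: 0.0872
grip_force: 0.0
[0.43265537 0.36148225 0.19498445] [[-1.0, -0.001, -0.0], [-0.001, 1.0, -0.002], [0.0, -0.002, -1.0]]
[{'extent': [325.4, 185.4, 59.7, 67.9], 'score': 0.94}]
[293.5 151.5 353.5 216.5] (array([0.4306, 0.3634, 0.0722]), array([ 0.1, -0.1, -0.1,  0.1])) (array([0.4302, 0.3635, 0.0733]), array([ 0.1, -0.3,  0.1,  0.1, -0.1, -0.7,  0.5,  0. ]))
```

```bash
python3 -m crank '0.14 0.07 0.5 0 0 0 87; 0.14 0.07 1.7 0 0 0 87; 0.14 0.07 2.9 0 0 0 87; 0.14 0.07 4 0 0 0 87; 0.14 0.07 4.8 0 0 0 87; 0.14 0.07 5.25 0 0 0 87; 0.14 0.07 5.25 0 0 0 87; 0.14 0.07 5.25 0 0 0 87;0.14 0.07 5.25 0 0 0 50; 0.14 0.07 5.25 0 0 0 50; 0.14 0.07 5.25 0 0 0 50; 0.14 0.07 5.25 0 0 0 50' 20;python3 -m crank '0 0 0 0 0 0 50; 0 0 0 0 0 0 50; 0 0 0 0 0 0 50'
python3 - <<'E'
from h import *
st=snap("wrist","w8");im=cv2.imread("pics/w8.png");h=cv2.cvtColor(im,cv2.COLOR_BGR2HSV)
m=((h[...,0]>165)|(h[...,0]<8))&(h[...,1]>110)&(h[...,2]>50)
c=np.where(m[300:345,310:330].any(1))[0]+300;r=np.where(m[240:262,200:440].any(0))[0]+200;print(c.min(),c.max(),r.min(),r.max())
print(atz("wrist",(321,c.max()+.5),.08,st)-[.03,0,0]-st["tcp_pos"],st["tcp_pos"])
E
```

```text
time: 10.07
tcp_pos: [0.428, 0.3663, 0.0392]
eef_rot: [-0.002, 1.0, 0.001, 0.001]
force: [-0.0, 0.4, 0.6]
grip_width: 0.0676
grip_force: 0.0
time: 10.32
tcp_pos: [0.4278, 0.3656, 0.0387]
eef_rot: [-0.002, 1.0, -0.0, 0.0]
force: [-0.5, -3.1, 4.5]
grip_width: 0.0604
grip_force: 20.0
300 326 264 379
[-0.00620156 -0.00044809  0.04128978] [0.42776778 0.36558483 0.03871022]
```

```bash
python3 -m crank '0 0 -1 0 0 0 50; 0 0 -2.2 0 0 0 50; 0 0 -3.4 0 0 0 50; 0 0 -4.6 0 0 0 50; -0.3 -0.7 -5.3 0 0 0 50; -0.8 -1.9 -5.3 0 0 0 50; -1.3 -3.1 -5.3 0 0 0 50; -1.8 -4.3 -5.3 0 0 0 50; -2.3 -5.5 -5.3 0 0 0 50; -2.8 -6.7 -5.3 0 0 0 50; -3.3 -7.9 -5.3 0 0 0 50; -3.8 -9.1 -5.3 0 0 0 50'
```

```text
time: 11.37
tcp_pos: [0.5427, 0.0918, 0.1967]
eef_rot: [-0.002, 1.0, 0.0, -0.0]
force: [0.1, 0.8, -1.7]
grip_width: 0.0599
grip_force: 20.0
```

```bash
python3 -m crank '-0.5 -1.2 0 0 0 0 50; -1 -2.4 0 0 0 0 50; -1.4 -3.4 0 0 0 0 50; -1.8 -4.4 0 0 0 0 50; -2.1 -5.1 0 0 0 0 50; -2.15 -5.4 0 0 0 0 50; -2.15 -5.4 0 0 0 0 50; -2.15 -5.4 0 0 0 0 50'
```

```text
time: 12.03
tcp_pos: [0.6072, -0.0671, 0.1964]
eef_rot: [-0.002, 1.0, 0.001, -0.001]
force: [-0.8, 1.6, -1.1]
grip_width: 0.06
grip_force: 20.0
```

```bash
python3 -m crank '0.03 -0.1 0.6 0 0 0 50; 0.03 -0.1 1.2 0 0 0 50; 0.03 -0.1 1.6 0 0 0 50; 0.03 -0.1 1.8 0 0 0 50; 0.03 -0.1 1.8 0 0 0 50; 0.03 -0.1 1.8 0 0 0 50'
python3 - <<'E'
from h import *
st=snap("wrist","w9");print(st["tcp_pos"])
im=cv2.imread("pics/w9.png");cv2.imwrite("pics/c9.png",cv2.resize(im[110:260,220:420],None,fx=4,fy=4,interpolation=2))
E
```

```text
time: 12.53
tcp_pos: [0.6071, -0.0703, 0.1432]
eef_rot: [-0.003, 1.0, 0.0, 0.0]
force: [0.3, -0.1, -1.3]
grip_width: 0.0601
grip_force: 20.0
[ 0.60707405 -0.07026196  0.14320012]
```

View pics/c9.png

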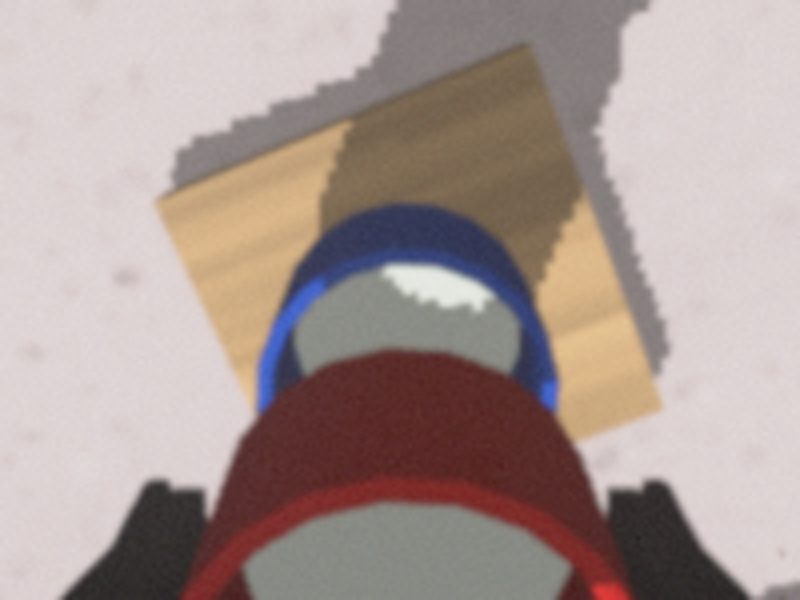

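The blue rim's near edge peaks at (322,171) and the red collar's near bottom edge at (321,197).

Run:
```python
from h import *
st=arm.sense()
print(atz("wrist",(322,171.2),.088,st)+[.03,0,0],atz("wrist",(321.2,197),.1345,st)+[.03,0,0],st["tcp_pos"])
```

```text
[ 0.60326949 -0.07046609  0.088     ] [ 0.60915662 -0.0711307   0.1345    ] [ 0.60754409 -0.07063841  0.14379084]
```

```bash
python3 -m crank '0.13 0.02 0 0 0 0 50; 0.13 0.02 0.3 0 0 0 50; 0.13 0.02 0.5 0 0 0 50; 0.13 0.02 0.7 0 0 0 50; 0.13 0.02 0.9 0 0 0 50; 0.13 0.02 1.1 0 0 0 50; 0.13 0.02 1.25 0 0 0 50; 0.13 0.02 1.35 0 0 0 50;  0.13 0.02 1.4 0 0 0 50; 0.13 0.02 1.4 0 0 0 50'
```

```text
time: 13.42
tcp_pos: [0.6029, -0.0707, 0.1006]
eef_rot: [-0.002, 1.0, 0.0, -0.0]
force: [-0.0, 0.1, -0.8]
grip_width: 0.0601
grip_force: 20.0
```

```bash
python3 -m crank '0 0 0.04 0 0 0 50; 0 0 0.08 0 0 0 50; 0 0 0.12 0 0 0 50; 0 0 0.15 0 0 0 50; 0 0 0.15 0 0 0 50'
```

```text
time: 13.83
tcp_pos: [0.6033, -0.0707, 0.0968]
eef_rot: [-0.002, 1.0, 0.0, 0.0]
force: [0.2, 0.4, -0.2]
grip_width: 0.06
grip_force: 20.0
```

Almost seated with no side force. I'll lower it one more millimetre, release, and rise toward the yellow cup.

```bash
python3 -m crank '0 0 0.03 0 0 0 50; 0 0 0.05 0 0 0 50; 0 0 0.05 0 0 0 87; 0 0 0.05 0 0 0 87; 0 0 0.05 0 0 0 87; 0 0 0.05 0 0 0 87; 0 0 0.05 0 0 0 87; 0 0 -1 0 0 0 87; 0 0 -2.2 0 0 0 87; 0 0 -3.4 0 0 0 87; 0 0 -4.5 0 0 0 87; 0 0 -4.5 0 0 0 87'
python3 - <<'E'
from h import *
st=snap("wrist","w10");print(st["tcp_pos"])
b=blob("w10","red",(320,200));print(b,fit([("wrist",st,b)],(.605,-.07)))
st=arm.sense();snap("scene","s10")
a=cv2.resize(cv2.imread("pics/s10.png")[170:270,340:450],None,fx=4,fy=4,interpolation=2)
cv2.imwrite("pics/c10.png",np.hstack([a,cv2.resize(cv2.imread("pics/w10.png")[80:260,230:410],(350,400))[:400]]))
E
```

```text
time: 14.83
tcp_pos: [0.6071, -0.0712, 0.2391]
eef_rot: [-0.002, 1.0, -0.0, 0.007]
force: [1.6, -0.0, -0.1]
grip_width: 0.0867
grip_force: 0.0
[ 0.60709841 -0.07123993  0.23913231]
[290.5 152.5 353.5 221.5] (array([ 0.6061, -0.0707,  0.1315]), array([ 0., -0., -0.,  0.]))
```

View pics/c10.png

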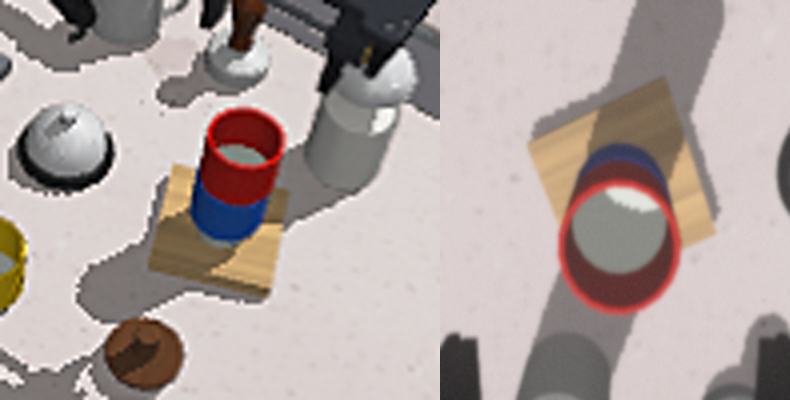

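The red cup is seated down in the blue one; its collar meets the blue rim with no gap in either view. Next is the yellow cup.

```bash
python3 -m crank '1 0.6 0 0 0 0 87; 2.1 1.3 0 0 0 0 87; 3.2 2 0 0 0 0 87; 4.3 2.7 0.4 0 0 0 87; 5.2 3.3 0.9 0 0 0 87; 5.9 3.75 1.3 0 0 0 87; 5.9 3.75 1.3 0 0 0 87; 5.9 3.75 1.3 0 0 0 87; 5.9 3.75 1.3 0 0 0 87; 5.9 3.75 1.3 0 0 0 87; 5.9 3.75 1.3 0 0 0 87'
python3 - <<'E'
from h import *
st=snap("wrist","w11");print(st["tcp_pos"],Ro.from_quat(st["eef_rot"]).as_matrix().round(3).tolist())
print(arm.recognise("wrist","yellow_cup_center"))
b=blob("w11","yellow",(320,200));t=blob("top0","yellow",(368,231));print(b,fit([("wrist",st,b)],(.43,.04)),fit([("wrist",st,b),("top",None,t)],(.43,.04)))
E
```

```text
time: 15.85
tcp_pos: [0.4266, 0.0403, 0.1926]
eef_rot: [-0.001, 1.0, 0.0, 0.0]
force: [-0.8, 0.0, -0.2]
grip_width: 0.0868
grip_force: 0.0
[0.42660618 0.04032579 0.19262434] [[-1.0, -0.003, 0.001], [-0.003, 1.0, 0.0], [-0.001, 0.0, -1.0]]
[{'extent': [327.0, 195.6, 62.2, 70.6], 'score': 0.63}]
[294.5 160.5 355.5 226.5] (array([0.4337, 0.044 , 0.0754]), array([ 0.3, -0.3, -0.3,  0.3])) (array([0.4334, 0.0436, 0.0766]), array([-0.2, -0.4, -0.6,  0.5, -1.1,  0.2, -1.1,  0.1]))
```

```bash
python3 -m crank '-0.18 0.1 0.5 0 0 0 87; -0.18 0.1 1.7 0 0 0 87; -0.18 0.1 2.9 0 0 0 87; -0.18 0.1 4 0 0 0 87; -0.18 0.1 4.8 0 0 0 87; -0.18 0.1 5.13 0 0 0 87; -0.18 0.1 5.13 0 0 0 87; -0.18 0.1 5.13 0 0 0 87; -0.18 0.1 5.13 0 0 0 50; -0.18 0.1 5.13 0 0 0 50; -0.18 0.1 5.13 0 0 0 50; -0.18 0.1 5.13 0 0 0 50' 20;python3 -m crank '0 0 0 0 0 0 50; 0 0 0 0 0 0 50; 0 0 0 0 0 0 50'
python3 - <<'E'
from h import *
st=snap("wrist","w12");im=cv2.imread("pics/w12.png");h=cv2.cvtColor(im,cv2.COLOR_BGR2HSV)
m=(h[...,0]>20)&(h[...,0]<32)&(h[...,1]>110)&(h[...,2]>50)
c=np.where(m[300:331,310:330].any(1))[0]+300;r=np.where(m[240:262,200:440].any(0))[0]+200;print(c.min(),c.max(),r.min(),r.max())
print(atz("wrist",(321,c.max()+.5),.08,st)-[.03,0,0]-st["tcp_pos"],st["tcp_pos"])
E
```

```text
time: 16.95
tcp_pos: [0.4316, 0.0441, 0.0395]
eef_rot: [-0.002, 1.0, 0.0, 0.001]
force: [0.6, 0.1, -0.5]
grip_width: 0.0679
grip_force: 0.0
time: 17.2
tcp_pos: [0.4313, 0.044, 0.0391]
eef_rot: [-0.002, 1.0, 0.0, 0.0]
force: [-0.6, -0.1, 5.7]
grip_width: 0.0595
grip_force: 20.0
300 330 264 378
[-0.00336733 -0.00044213  0.04088933] [0.43126316 0.04404922 0.03911067]
```

```bash
python3 -m crank '0 0 -1 0 0 0 50; 0 0 -2.2 0 0 0 50; 0 0 -3.4 0 0 0 50; 0 0 -4.6 0 0 0 50; -0.6 -0.4 -5.6 0 0 0 50; -1.5 -1 -5.7 0 0 0 50; -2.6 -1.7 -5.7 0 0 0 50; -3.7 -2.4 -5.7 0 0 0 50; -4.7 -3.1 -5.7 0 0 0 50; -5.4 -3.6 -5.7 0 0 0 50; -5.75 -3.8 -5.7 0 0 0 50; -5.75 -3.8 -5.7 0 0 0 50'; python3 -m crank '0 0 0 0 0 0 50; 0 0 0 0 0 0 50; 0 0 0 0 0 0 50'
python3 - <<'E'
from h import *
st=snap("wrist","w13");print(st["tcp_pos"])
im=cv2.imread("pics/w13.png");cv2.imwrite("pics/c13.png",cv2.resize(im[110:260,220:420],None,fx=4,fy=4,interpolation=2))
E
```

```text
time: 18.25
tcp_pos: [0.6055, -0.0718, 0.2084]
eef_rot: [-0.001, 1.0, -0.001, -0.0]
force: [0.2, 0.0, -1.4]
grip_width: 0.0593
grip_force: 20.0
time: 18.5
tcp_pos: [0.6029, -0.0682, 0.2094]
eef_rot: [-0.003, 1.0, 0.0, -0.001]
force: [0.1, 0.8, -0.8]
grip_width: 0.0589
grip_force: 20.0
[ 0.60292599 -0.06817476  0.20943671]
```

View pics/c13.png

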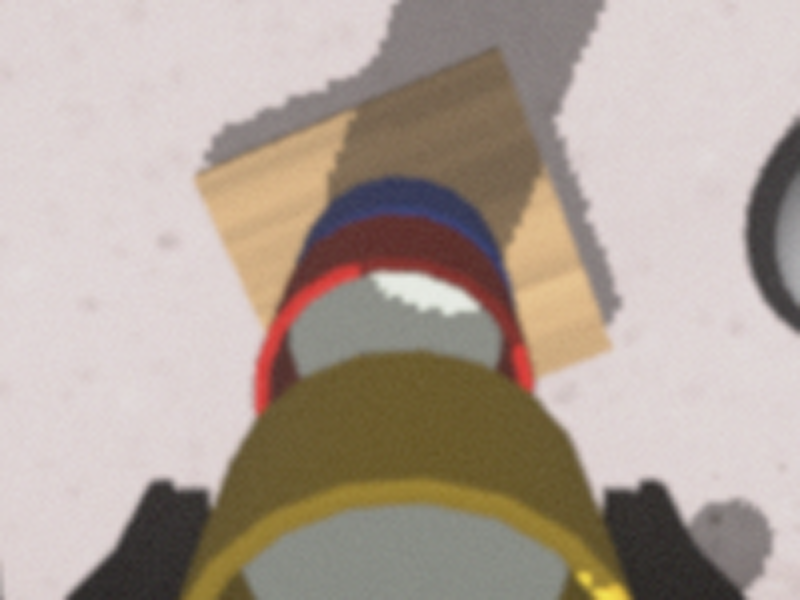

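The red rim's near edge peaks at (319,175.5) and the yellow collar's near bottom edge at (322,197.5).

Run:
```python
from h import *
st=arm.sense()
print(atz("wrist",(318.9,175.5),.138,st)+[.03,0,0],atz("wrist",(321.7,197.5),.2,st)+[.03,0,0],st["tcp_pos"])
```

```text
[ 0.60572321 -0.07047838  0.138     ] [ 0.60513329 -0.06844526  0.2       ] [ 0.60308519 -0.06825284  0.20967126]
```

```bash
python3 -m crank '-0.05 -0.07 0 0 0 0 50; -0.05 -0.07 0.4 0 0 0 50; -0.05 -0.07 0.7 0 0 0 50; -0.05 -0.07 0.9 0 0 0 50; -0.05 -0.07 1.1 0 0 0 50; -0.05 -0.07 1.3 0 0 0 50; -0.05 -0.07 1.5 0 0 0 50; -0.05 -0.07 1.65 0 0 0 50; -0.05 -0.07 1.8 0 0 0 50; -0.05 -0.07 1.9 0 0 0 50; -0.05 -0.07 1.9 0 0 0 50'
```

```text
time: 19.47
tcp_pos: [0.6051, -0.0713, 0.1518]
eef_rot: [-0.002, 1.0, 0.0, -0.001]
force: [-0.4, 0.9, -1.3]
grip_width: 0.0589
grip_force: 20.0
```

```bash
python3 -m crank '0 0 0.04 0 0 0 50; 0 0 0.08 0 0 0 50; 0 0 0.12 0 0 0 50; 0 0 0.15 0 0 0 50; 0 0 0.17 0 0 0 50; 0 0 0.17 0 0 0 50'
```

```text
time: 19.97
tcp_pos: [0.6054, -0.0713, 0.1474]
eef_rot: [-0.002, 1.0, 0.0, -0.0]
force: [-0.6, -0.2, -1.1]
grip_width: 0.0592
grip_force: 20.0
```

```bash
python3 -m crank '0 0 0.03 0 0 0 50; 0 0 0.03 0 0 0 87; 0 0 0.03 0 0 0 87; 0 0 0.03 0 0 0 87; 0 0 0.03 0 0 0 87; 0 0 0.03 0 0 0 87; 0 0 -1 0 0 0 87; 0 0 -2.2 0 0 0 87; 0 0 -3.4 0 0 0 87; 0 0 -4.4 0 0 0 87; 0 0 -4.4 0 0 0 87; 0 0 -4.4 0 0 0 87'
python3 - <<'E'
from h import *
st=snap("wrist","w14");print(st["tcp_pos"])
b=blob("w14","yellow",(320,200));print(b,fit([("wrist",st,b)],(.605,-.07)))
print([(r["extent"],r["score"],atz("wrist",r["extent"][:2],.03,st)) for r in arm.recognise("wrist","lid_knob")])
E
```

```text
time: 20.97
tcp_pos: [0.6065, -0.0715, 0.2818]
eef_rot: [-0.002, 1.0, -0.0, 0.002]
force: [0.1, -0.2, -0.5]
grip_width: 0.0869
grip_force: 0.0
[ 0.60648534 -0.07147752  0.28180718]
[288.5 157.5 353.5 228.5] (array([ 0.6079, -0.0719,  0.1836]), array([ 0.1, -0.1, -0.1,  0.1]))
[([312.2, 59.8, 50.3, 51.1], 0.87, array([ 0.46872334, -0.08363074,  0.03      ]))]
```

```bash
python3 -m crank '1.2 -0.1 0 0 0 0 87; 2.4 -0.2 0 0 0 0 87; 3.6 -0.3 0.2 0 0 0 87; 4.5 -0.4 1 0 0 0 87; 4.7 -0.45 2.1 0 0 0 87; 4.7 -0.45 2.7 0 0 0 87; 4.7 -0.45 2.7 0 0 0 87; 4.7 -0.45 2.7 0 0 0 87; 4.7 -0.45 2.7 0 0 0 87'
python3 - <<'E'
from h import *
st=snap("wrist","w15");print(st["tcp_pos"])
r=arm.recognise("wrist","lid_knob");print(r)
c=np.array(r[0]["extent"][:2]).astype(int)
im=cv2.imread("pics/w15.png");x0,y0=c[0]-50,c[1]-50;print(x0,y0)
a=cv2.resize(im[y0:y0+100,x0:x0+100],(400,400),interpolation=2)
s=arm.sense();snap("scene","s15");b=cv2.resize(cv2.imread("pics/s15.png")[160:260,340:440],(400,400),interpolation=2)
cv2.imwrite("pics/c15.png",np.hstack([a,b]))
E
```

```text
time: 21.82
tcp_pos: [0.4653, -0.0855, 0.1989]
eef_rot: [-0.002, 1.0, 0.0, 0.0]
force: [-0.2, 0.5, -0.1]
grip_width: 0.0872
grip_force: 0.0
[ 0.46533698 -0.08545161  0.19894519]
[{'extent': [322.0, 178.3, 51.3, 51.0], 'score': 0.95}]
272 128
```

View pics/c15.png

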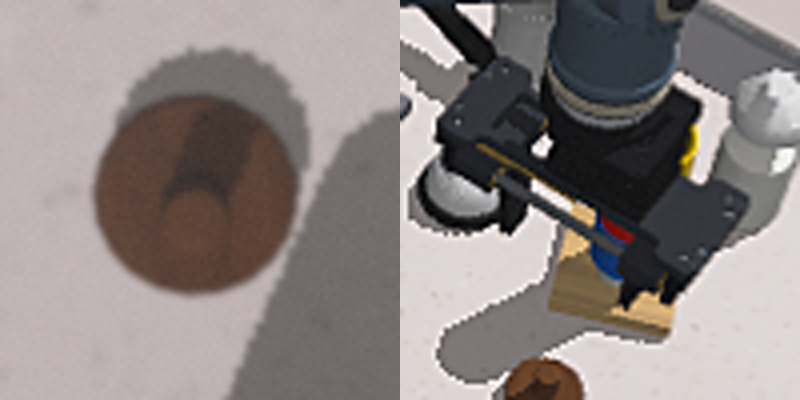

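The left panel shows the lid with its knob top at (320.5,184) and its disc centred at (321,176.5). The right panel shows the gripper still covering the stack.

Run:
```python
from h import *
st=arm.sense()
print(atz("wrist",(320.5,184),.046,st),atz("wrist",(320.8,201.6),.018,st)-[.031,0,0],st["tcp_pos"])
d=tri([ray("wrist",(320.8,176.6),st),ray("top",(408,223))]);print(d)
```

```text
[ 0.4672503  -0.08639295  0.046     ] [ 0.46597997 -0.0859405   0.018     ] [ 0.46565799 -0.08549475  0.1995482 ]
[ 0.45943558 -0.08597009  0.04288369]
```

```bash
python3 -m crank '-0.03 -0.03 0.5 0 0 0 45; -0.03 -0.03 1.5 0 0 0 45; -0.03 -0.03 2.5 0 0 0 45; -0.03 -0.03 3.5 0 0 0 45; -0.03 -0.03 4.4 0 0 0 45; -0.03 -0.03 5.1 0 0 0 45; -0.03 -0.03 5.5 0 0 0 45; -0.03 -0.03 5.75 0 0 0 45; -0.03 -0.03 5.87 0 0 0 45; -0.03 -0.03 5.87 0 0 0 45; -0.03 -0.03 5.87 0 0 0 10; -0.03 -0.03 5.87 0 0 0 10' 20;python3 -m crank '0 0 0 0 0 0 10; 0 0 0 0 0 0 10; 0 0 0 0 0 0 10; 0 0 0 0 0 0 10; 0 0 0 0 0 0 10; 0 0 0 0 0 0 10; 0 0 0 0 0 0 10; 0 0 0 0 0 0 10'
```

```text
time: 22.97
tcp_pos: [0.4664, -0.0865, 0.0234]
eef_rot: [-0.002, 1.0, -0.0, 0.001]
force: [0.4, -0.5, 0.0]
grip_width: 0.0385
grip_force: 0.0
time: 23.63
tcp_pos: [0.4657, -0.0864, 0.0228]
eef_rot: [-0.002, 1.0, 0.0, 0.0]
force: [-1.4, 1.1, 5.3]
grip_width: 0.0194
grip_force: 20.0
```

```bash
python3 -m crank '0 0 -1 0 0 0 10; 0 0 -2.2 0 0 0 10; 0 0 -3.4 0 0 0 10; 0 0 -4.6 0 0 0 10; 0 0 -5.8 0 0 0 10; 0 0 -6.8 0 0 0 10; 0 0 -7.2 0 0 0 10; -1 0.1 -7.2 0 0 0 10; -2 0.2 -7.2 0 0 0 10; -3 0.3 -7.2 0 0 0 10; -3.9 0.4 -7.2 0 0 0 10; -4.3 0.49 -7.2 0 0 0 10'; python3 -m crank '-0.36 0 0 0 0 0 10; -0.36 0 0 0 0 0 10; -0.36 0 0 0 0 0 10; -0.36 0 0 0 0 0 10'
python3 - <<'E'
from h import *
st=snap("wrist","w16");print(st["tcp_pos"])
im=cv2.imread("pics/w16.png");cv2.imwrite("pics/c16.png",cv2.resize(im[130:280,220:420],None,fx=4,fy=4,interpolation=2))
E
```

```text
time: 24.63
tcp_pos: [0.5971, -0.0705, 0.2375]
eef_rot: [-0.003, 1.0, 0.0, 0.0]
force: [-0.2, -0.0, -1.3]
grip_width: 0.0191
grip_force: 20.0
time: 24.97
tcp_pos: [0.6041, -0.0714, 0.238]
eef_rot: [-0.002, 1.0, -0.0, -0.001]
force: [-0.5, -0.2, -0.9]
grip_width: 0.0191
grip_force: 20.0
[ 0.60409372 -0.071368    0.23796527]
```

View pics/c16.png

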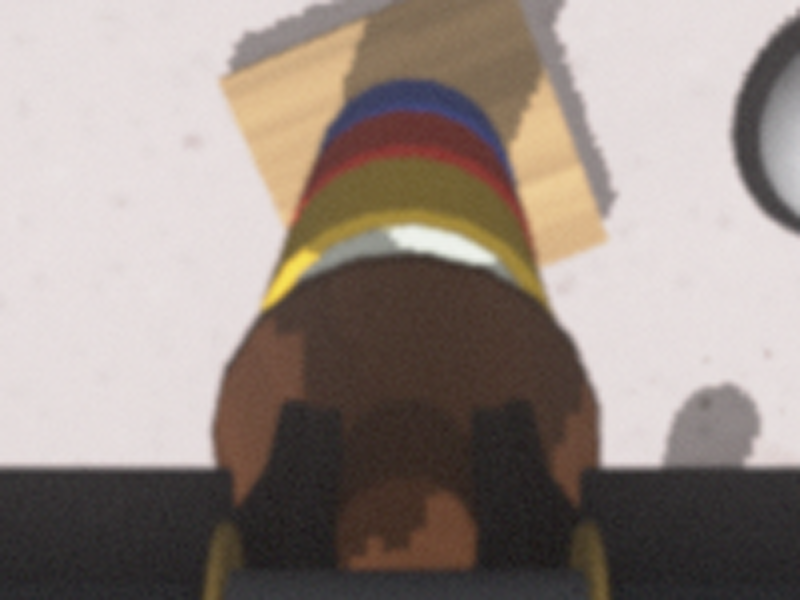

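The yellow rim's near edge peaks at (321,182.4) and the lid disc's near bottom edge at (321,192.9). The lid is level and the stack is straight.

Run:
```python
from h import *
st=arm.sense()
print(atz("wrist",(321.1,182.4),.188,st)+[.03,0,0],atz("wrist",(321.1,192.9),.2252,st)+[.031,0,0],st["tcp_pos"])
```

```text
[ 0.60703556 -0.0718223   0.188     ] [ 0.6052406  -0.07188235  0.2252    ] [ 0.60412868 -0.07137092  0.23824104]
```

```bash
python3 -m crank '-0.07 0 0 0 0 0 10; -0.07 0 0.3 0 0 0 10; -0.07 0 0.5 0 0 0 10; -0.07 0 0.7 0 0 0 10; -0.07 0 0.85 0 0 0 10; -0.07 0 1 0 0 0 10; -0.07 0 1.1 0 0 0 10; -0.07 0 1.16 0 0 0 10; -0.07 0 1.2 0 0 0 10; -0.07 0 1.22 0 0 0 10; -0.07 0 1.22 0 0 0 10'
```

```text
time: 25.93
tcp_pos: [0.6073, -0.0711, 0.2019]
eef_rot: [-0.002, 1.0, 0.0, 0.0]
force: [0.3, -0.1, -0.7]
grip_width: 0.0194
grip_force: 20.0
```

Nearly down with no contact force. I'll lower it the last millimetre, release, and rise.

```bash
python3 -m crank '0 0 0.03 0 0 0 10; 0 0 0.04 0 0 0 10; 0 0 0.04 0 0 0 45; 0 0 0.04 0 0 0 45; 0 0 0.04 0 0 0 45; 0 0 0.04 0 0 0 45; 0 0 0.04 0 0 0 45; 0 0 0.04 0 0 0 45; 0 0 -0.4 0 0 0 45; 0 0 -1.2 0 0 0 45; 0 0 -2.2 0 0 0 45; 0 0 -3 0 0 0 45'; python3 -m crank '1.2 0 0 0 0 0 60; 2.4 0 0 0 0 0 60; 3.6 0 0 0 0 0 60; 4 0 0 0 0 0 60; 4 2 0 0 0 0 60; 4 4 0 0 0 0 60; 4 5 0 0 0 0 60;4 5 0 0 0 0 60;4 5 0 0 0 0 60'
python3 - <<'E'
from h import *
snap("wrist","w17");snap("scene","s17")
a=cv2.resize(cv2.imread("pics/s17.png")[140:260,330:450],(400,400),interpolation=2)
b=cv2.resize(cv2.imread("pics/w17.png")[0:400,0:400],(400,400))
cv2.imwrite("pics/c17.png",np.hstack([a,b]))
E
```

```text
time: 26.93
tcp_pos: [0.6074, -0.0711, 0.2935]
eef_rot: [-0.002, 1.0, -0.0, 0.0]
force: [0.5, 0.5, 1.3]
grip_width: 0.0447
grip_force: 0.0
time: 27.68
tcp_pos: [0.4861, 0.0855, 0.2921]
eef_rot: [-0.008, 1.0, 0.002, 0.0]
force: [-0.2, 0.6, 0.4]
grip_width: 0.0598
grip_force: 0.0
```

View pics/c17.png

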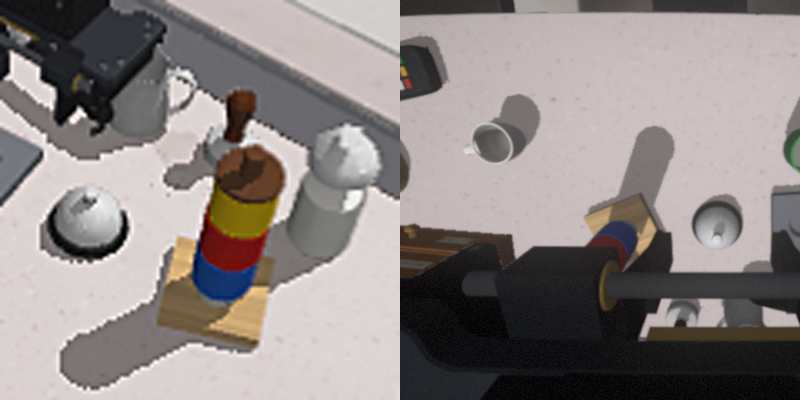

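The stack on the oak stand reads blue, red, yellow, lid from the bottom up. It is straight, the lid lies level and flush, and the bell, espresso cup and green cup are where they were.

```bash
python3 -c "
from rig import arm
print(arm.finish_job())"
```

```text
the job is handed in; nothing more can be done
None
```

The job is handed in: the blue, red and yellow cups are stacked in that order on the oak stand with the lid on top, and the green cup, bell and espresso cup were left where they stood (27.7 s of the 99 s used).

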